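# Plug in the code reader and present the packed column cartridge

## Task

First plug the code reader upright into the oblong hole of the grey socket block, fully home. Then lift each of the two look-alike steel cartridges in turn clear of the tray, by at least 5 cm, pausing to feel its weight; leave the lighter one standing upright in the tray and finish still holding the heavier (packed) one, upright, motionless and centred over the window of the plugged-in reader, its underside about 5 cm above the window. Do not tip the cartridges over or disturb the other things on the bench.

Things in the scene. Friction and masses are not known exactly. Their poses are not given: they have to be found in the camera images.
- reader_mid (a point): Code reader: a loose white block 54 mm (x) by 42 mm (y), 45 mm tall, round dark window in its flat top, on a black oblong plug 34 (x) by 24 (y) mm, 20 mm long, pointing down; 0.1 to 0.2 kg. It stands on its plug on the bench, to the left. This point is its centre, 32.5 mm above the plug's underside (white block: 12.5 mm below to 32.5 mm above it); z up. Fits either way round (half turn).
- reader_window (a point): Centre of the reader's round window, in its flat top, 32.5 mm above the reader's centre; z points up out of the window.
- socket_hole0 (a point): Mouth centre of the oblong hole in the top of the grey socket block (100 mm x by 80 mm y, 30 mm high, fixed to the bench). Hole 36 mm (x) by 26 mm (y), 1 mm play each side of the plug, 22 mm deep, 2 mm chamfer. With the plug fully home the white block rests on the socket's top, the reader's centre 12.5 mm and its window 45 mm above this point.
- cartridge_1_mid (a point): One of two look-alike steel cartridges, upright cylinders 34 mm across and 80 mm tall with a 38 mm collar, 12 mm high, at each end and a black stub 16 mm wide, 6 mm high on top. They differ only in weight: 0.15 to 0.65 kg each, the packed one 0.1 kg or more heavier; either may be it. They stand in the tray about 130 mm apart. This point is its centre, 43 mm above its underside; z up.
- cartridge_2_mid (a point): One of two look-alike steel cartridges, upright cylinders 34 mm across and 80 mm tall with a 38 mm collar, 12 mm high, at each end and a black stub 16 mm wide, 6 mm high on top. They differ only in weight: 0.15 to 0.65 kg each, the packed one 0.1 kg or more heavier; either may be it. They stand in the tray about 130 mm apart. This point is its centre, 43 mm above its underside; z up.
- tray_in (a point): Centre of the floor of the fixed aluminium tray, 140 mm (x) by 270 mm (y), walls 3 mm thick with the rim 12 mm above the bench, floor 3 mm above the bench; the two cartridges stand in it side by side along its y. z up.
- clear_bottle: Bystander, to be left alone: clear glass bottle with a blue cap, 80 mm across, 170 mm tall. Origin at its underside.
- amber_bottle: Bystander, to be left alone: amber glass bottle with a grey cap, 72 mm across, 150 mm tall. Origin at its underside.
- wrench: Bystander, to be left alone: steel wrench, 150 mm long, lying flat. Origin at its underside.
- screwdriver: Bystander, to be left alone: screwdriver, 160 mm long, lying flat. Origin at its underside.
- jar: Bystander, to be left alone: small white lidded jar, 48 mm across, 45 mm tall. Origin at its underside.
- beaker: Bystander, to be left alone: open white beaker, 60 mm across, 80 mm tall. Origin at its underside.
- end_nut: Bystander, to be left alone: brass ring nut, 32 mm across, 14 mm high. Origin at its underside.
Mind the look-alikes: they are no part of the job. What is shaped like the part that bears reader_mid but orange or red is not meant.

How it is judged:
On the way, in this order (a step that is already met when the one before it is completed fails the run):
1. the reader is plugged fully home in the socket (horizontal distance between reader_mid and socket_hole0 below 0.005 m and z of reader_mid in the frame of socket_hole0 below 0.0155 m and angle between the x axis of reader_mid and the x axis of socket_hole0, either way round below 0.12 rad and angle between reader_mid's own z axis and vertical below 0.1 rad), for 0.2 s.
2. the lighter cartridge is lifted clear in the fingers while the heavier stands in the tray (((z of cartridge_1_mid in the frame of tray_in above 0.068 m and contact force between the fingers and cartridge_1 above 1 N and contact force between cartridge_2 and tray above 3.5 N) or (z of cartridge_2_mid in the frame of tray_in above 0.068 m and contact force between the fingers and cartridge_2 above 1 N and contact force between cartridge_1 and tray above 3.5 N))), for 0.2 s.
3. the lighter one stands in the tray again and the heavier is lifted clear in the fingers (((x of cartridge_1_mid in the frame of tray_in between -0.067 and 0.067 m and y of cartridge_1_mid in the frame of tray_in between -0.132 and 0.132 m and z of cartridge_1_mid in the frame of tray_in below 0.05 m and angle between cartridge_1_mid's own z axis and vertical below 0.1 rad and contact force between the fingers and cartridge_1 below 0.3 N and contact force between cartridge_1 and tray between 0.8 and 3.5 N and z of cartridge_2_mid in the frame of tray_in above 0.068 m and contact force between the fingers and cartridge_2 above 1 N) or (x of cartridge_2_mid in the frame of tray_in between -0.067 and 0.067 m and y of cartridge_2_mid in the frame of tray_in between -0.132 and 0.132 m and z of cartridge_2_mid in the frame of tray_in below 0.05 m and angle between cartridge_2_mid's own z axis and vertical below 0.1 rad and contact force between the fingers and cartridge_2 below 0.3 N and contact force between cartridge_2 and tray between 0.8 and 3.5 N and z of cartridge_1_mid in the frame of tray_in above 0.068 m and contact force between the fingers and cartridge_1 above 1 N))), for 0.2 s.
At the end, for the whole second after the job is handed in: Reader home (3 mm depth, 5 mm sideways, 0.1 rad); the lighter cartridge stands upright and untouched in the tray; the heavier is held still, upright (0.17 rad), within 20 mm of the window's axis, its underside 15 to 90 mm above the window, touching neither reader nor socket (all of step 1 and ((x of cartridge_1_mid in the frame of tray_in between -0.067 and 0.067 m and y of cartridge_1_mid in the frame of tray_in between -0.132 and 0.132 m and z of cartridge_1_mid in the frame of tray_in below 0.05 m and angle between cartridge_1_mid's own z axis and vertical below 0.1 rad and contact force between the fingers and cartridge_1 below 0.3 N and contact force between cartridge_1 and tray between 0.8 and 3.5 N and z of cartridge_2_mid in the frame of reader_window between 0.058 and 0.133 m and horizontal distance between cartridge_2_mid and reader_window below 0.02 m and angle between cartridge_2_mid's own z axis and vertical below 0.17 rad and linear speed of cartridge_2 below 0.03 m/s and contact force between the fingers and cartridge_2 above 1 N and contact force between cartridge_2 and reader below 0.1 N and contact force between cartridge_2 and socket below 0.1 N) or (x of cartridge_2_mid in the frame of tray_in between -0.067 and 0.067 m and y of cartridge_2_mid in the frame of tray_in between -0.132 and 0.132 m and z of cartridge_2_mid in the frame of tray_in below 0.05 m and angle between cartridge_2_mid's own z axis and vertical below 0.1 rad and contact force between the fingers and cartridge_2 below 0.3 N and contact force between cartridge_2 and tray between 0.8 and 3.5 N and z of cartridge_1_mid in the frame of reader_window between 0.058 and 0.133 m and horizontal distance between cartridge_1_mid and reader_window below 0.02 m and angle between cartridge_1_mid's own z axis and vertical below 0.17 rad and linear speed of cartridge_1 below 0.03 m/s and contact force between the fingers and cartridge_1 above 1 N and contact force between cartridge_1 and reader below 0.1 N and contact force between cartridge_1 and socket below 0.1 N))); the arm keeps its last pose, push and grip.
It fails at once if a bystander is moved more than 30 mm (distance of any of clear_bottle, amber_bottle, wrench, screwdriver, jar, beaker, end_nut from where it was at the start of the episode above 0.03 m).
It fails at once if a cartridge is tipped over (angle between any of cartridge_1_mid, cartridge_2_mid's own z axis and vertical above 0.7 rad).
It also fails if it takes over 64 s, if anything falls off the work surface, if the arm or the gripper's body presses on something with over 40 N, if the wrist force passes 120 N, or if a joint passes its speed limit or range.

## Robot

A 6-joint arm with a two-finger parallel gripper is mounted at the origin on the work surface. World frame = base frame: x ahead of the robot, y to its left, z up, the work surface at z = 0. Lengths are in m, angles in rad, forces in N, time in s.
With the tool pointing down it reaches from about 0.225 to 0.875 m from the base axis. Payload 3.4 kg.
Tool frame: the origin (TCP) lies between the finger pads; the fingertips stand 11 mm ahead of it and the grasp point (between the pads) lies 8 mm behind it; z points along the fingers, y is the line along which they close (so a half turn about z gives the same grasp; the last joint's range is limited). The gripper opens to 85 mm and grips with 20 to 120 N. Pads are 22 mm wide; open, the fingers measure 114 mm over their backs; the gripper's body (76 mm by 85 mm) begins 54 mm behind the grasp point. The pads swing forward as they close: fully open they stand 13 mm farther back than shut.
Start: joints at [1.033, 0.276, 1.505, -0, 1.361, -0.121], TCP at [0.233, 0.526, 0.242] pointing down, gripper open.
Joint ranges: [-2.89, 2.89], [-0.75, 2.08], [0.22, 2.7], [-1.18, 4.32], [0.11, 2.71], [-2.7, 2.7]. Speed limits (rad/s): [2.57, 2.57, 3.14, 3.14, 3.14, 3.14].

## Interface

Orientations are given as a unit quaternion [w, x, y, z].
In Python, from rig import sensors, eyes, manip gives the robot as it stands.
- The arm moves only by the tool drive_tool, never from a script. Its argument "deltas" is a list of rows, each an object with "linear": the shift along the world's x, y, z in mm, a list of three; "twist": the turn about the world's z in degrees; "claw": the opening, from 0 (shut) to 1 (fully open). In form: [{"linear": [tx, ty, tz], "twist": twist, "claw": claw}, ...]. A call has 1 to 12 rows; each row is the pose to reach, as a shift and turn from the pose commanded when the call began; what a row does not reach only later rows make up. A row lasts 1/12 s, in which the tool goes at most 41.7 mm and 7.16 degrees, less where a joint would pass 70% of its speed; a pose out of reach is approached as far as the arm can. A call with a gripper value outside its range is refused whole. The fingers move at their own pace and stop on an object; "squeeze" is the grip in N (left out, the last holds). Time passes only in rows, so rows that repeat a pose let the fingers close. It gives the time, the measured TCP pose, the force, the opening and the grip force at its end, in the units of the state.
- sensors.get_state(): the state, without advancing time (a new reading comes with each control period).
- eyes.get_image(name): name is "scene" or "top" or "wrist"; returns the picture (420x560x3 uint8, red, green, blue); there is no depth.
- eyes.camera_model(name): a dict with "intrinsics" (3x3 intrinsics, pixels), "R" (3x3) and "t" (3): a world point X has camera coordinates R X + t. Camera axes: x right, y down, z forward; pixel columns grow to the right and rows downward; lengths in m; the calibration is good to about 2 mm. A picture is of the moment at which its call begins: read the wrist's pose just before it. camera_model takes no time and is no camera call; for the wrist camera it gives the pose at the moment of the call.
- manip.sign_off(): hands the job in; it is judged then, once.
The state is a dict: "clock": time; "qpos": joint angles; "qd": joint speeds; "effort": joint torques, N m; "position": TCP position; "ee_rot": TCP orientation; "contact_force": force on the tool from outside, world axes, zero at the start; "moment": the same for the moment, N m; "width": finger opening in m; "gripper_force": force on a finger pad.
Only numpy, scipy, OpenCV 4.12 (cv2) and the standard library are available. Lean on these libraries where they do the work, as an engineer would, in place of code of your own. Each camera call takes 0.05 s, during which the arm holds its last target. There are 200 camera calls.

## Working session

There is one attempt and no reset: what is moved stays moved. The work goes in short steps, Python scripts to look and compute and a tool call to move; the robot and the scene stay as the last step left them, time stands still between calls to the robot, and variables do not carry over. Pictures are saved under pics/ and viewed, at most 10 in all, crops included, and the job is handed in when it is done.

Besides the shell and the picture viewer there is one more tool, called after "Emit:" as name([rows], argument=value, ...), one row to a line, values as JSON. drive_tool: Moves the arm, as the interface text tells. Its arguments: {"type":"object","properties":{"deltas":{"type":"array","items":{"type":"object","properties":{"linear":{"type":"array","items":{"type":"number"}},"twist":{"type":"number"},"claw":{"type":"number"}}}},"squeeze":{"type":"number"}},"required":["deltas"]}

```bash
mkdir -p pics
cat > h.py <<'E'
import numpy as np, cv2
from rig import sensors, eyes, manip
def ray(cm,u,v,z):
    K,R,t=map(np.array,(cm["intrinsics"],cm["R"],cm["t"]))
    d=R.T@np.linalg.inv(K)@np.array([u,v,1.]); c=-R.T@t
    return c+d*(z-c[2])/d[2]
def proj(cm,X):
    K,R,t=map(np.array,(cm["intrinsics"],cm["R"],cm["t"]))
    p=K@(R@np.array(X)+t); return p[:2]/p[2]
def grab(n):
    cm=eyes.camera_model(n); im=eyes.get_image(n)
    return cm,cv2.cvtColor(np.array(im),cv2.COLOR_RGB2BGR)
E
python3 - <<'E'
from h import *
for n in("top","scene"):
    cm,im=grab(n); cv2.imwrite(f"pics/{n}0.png",im)
    R,t=np.array(cm["R"]),np.array(cm["t"]);print(n,-R.T@t,R.round(2).tolist(),np.array(cm["intrinsics"]).round(1).tolist())
print(sensors.get_state())
E
```

```text
top [0.42757551 0.01778396 1.19384163] [[-0.02, -1.0, -0.0], [-0.99, 0.02, -0.13], [0.13, 0.0, -0.99]] [[506.2, 0.0, 286.9], [0.0, 506.2, 217.1], [0.0, 0.0, 1.0]]
scene [1.30176457 0.26630532 1.0814243 ] [[-0.28, 0.96, -0.0], [0.77, 0.23, -0.6], [-0.57, -0.17, -0.8]] [[521.4, 0.0, 277.2], [0.0, 521.4, 211.8], [0.0, 0.0, 1.0]]
{'clock': 0.1, 'qpos': array([ 1.03299832e+00,  2.76513891e-01,  1.50602186e+00, -1.58301259e-05,
        1.36071521e+00, -1.20993466e-01]), 'qd': array([-0.00129997, -0.0018827 , -0.00247284, -0.00109467,  0.00131735,
        0.00047025]), 'effort': array([ 3.43836604e-03, -4.17698157e+01, -2.46407694e+01, -2.18490936e-04,
        5.81665750e-03,  9.97443493e-06]), 'position': array([0.23254853, 0.5253651 , 0.24153029]), 'ee_rot': array([-2.60884096e-04,  2.06895312e-01,  9.78362736e-01, -7.87080968e-04]), 'contact_force': array([-0.19640662, -0.80060135,  0.97669222]), 'moment': array([-0.03864981,  0.0790465 , -0.01151472]), 'gripper_force': 0.0, 'width': 0.08515009196103461}
```

View pics/top0.png

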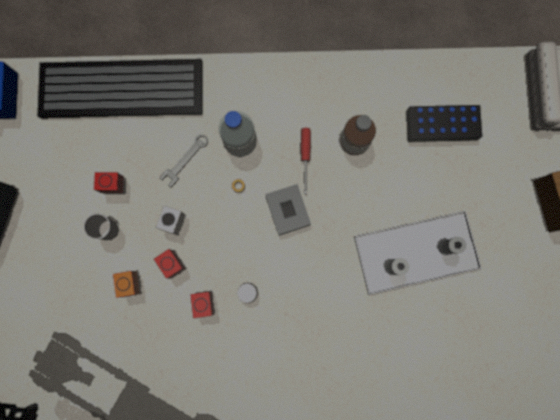

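View pics/scene0.png

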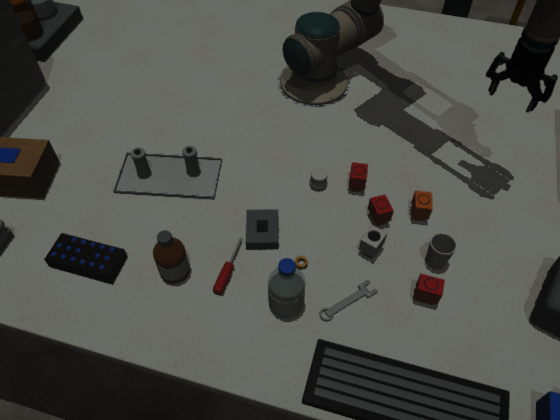

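The top view shows the white reader with its dark window at (170,220). The socket is at (288,210), its hole at (288,208), and the cartridges' stubs are at (400,266) and (457,244).

Things that could be taken for the reader: red blocks (109,182), (169,264) and (202,304), the orange block (125,284), the jar (248,293) and the beaker (100,228). I choose the white block at (170,220) and will check it in a crop.

```bash
cat > m.py <<'E'
from h import *
cm=eyes.camera_model("top"); im=cv2.imread("pics/top0.png"); 
g=cv2.cvtColor(im,cv2.COLOR_BGR2GRAY)
def blob(mask,c,r,amin=8):
    m=np.zeros_like(mask); x,y=c; m[y-r:y+r,x-r:x+r]=mask[y-r:y+r,x-r:x+r]
    cs,_=cv2.findContours(m,cv2.RETR_EXTERNAL,cv2.CHAIN_APPROX_NONE)
    c=max(cs,key=cv2.contourArea); M=cv2.moments(c); return c,(M['m10']/M['m00'],M['m01']/M['m00'])
def rect(c,z):
    P=np.array([ray(cm,u,v,z)[:2] for u,v in c[:,0,:]],np.float32)*1000
    return cv2.minAreaRect(P.astype(np.float32))
for nm,c in(("reader",(170,220)),("socket",(288,210)),("cartA",(400,266)),("cartB",(457,244)),("bench",(330,330)),("tray",(430,262))):
    x,y=c; print(nm,g[y-9:y+10:3,x-12:x+13:3].tolist())
a=cv2.resize(im[190:250,140:320],None,fx=4.4,fy=4.4,interpolation=cv2.INTER_CUBIC)
b=cv2.resize(im[205:300,345:490],None,fx=3.6,fy=3.6,interpolation=cv2.INTER_CUBIC)
w=max(a.shape[1],b.shape[1]); o=np.zeros((600,800,3),np.uint8); o[:a.shape[0],:a.shape[1]]=a; bb=b[:600-a.shape[0]]; o[a.shape[0]:a.shape[0]+len(bb),:bb.shape[1]]=bb
cv2.imwrite("pics/crop.png",o)
E
python3 m.py
```

```text
reader [[143, 140, 146, 145, 144, 149, 149, 138, 127], [145, 137, 93, 57, 59, 113, 152, 120, 59], [141, 120, 49, 52, 54, 60, 143, 82, 58], [142, 117, 48, 54, 49, 63, 135, 59, 57], [145, 142, 62, 51, 53, 107, 109, 55, 81], [146, 150, 137, 130, 134, 148, 75, 57, 104], [133, 131, 140, 151, 148, 128, 59, 65, 124]]
socket [[102, 99, 90, 78, 60, 74, 104, 101, 99], [104, 89, 49, 56, 58, 57, 100, 104, 103], [103, 100, 64, 59, 61, 57, 89, 103, 106], [102, 103, 73, 60, 61, 59, 69, 105, 101], [105, 102, 93, 59, 57, 62, 60, 102, 103], [103, 105, 99, 61, 69, 80, 93, 102, 102], [102, 103, 100, 99, 102, 103, 104, 102, 103]]
cartA [[145, 145, 146, 147, 146, 148, 151, 152, 151], [77, 67, 106, 134, 133, 133, 139, 149, 148], [61, 69, 134, 121, 75, 107, 136, 148, 150], [58, 79, 138, 94, 55, 63, 132, 141, 147], [55, 63, 131, 128, 83, 104, 131, 145, 148], [73, 48, 94, 132, 136, 133, 139, 148, 150], [145, 118, 117, 123, 134, 139, 146, 148, 150]]
cartB [[147, 151, 148, 143, 145, 148, 148, 150, 109], [95, 129, 114, 123, 119, 124, 139, 149, 135], [49, 52, 117, 112, 91, 109, 123, 143, 147], [46, 66, 127, 86, 36, 49, 117, 134, 147], [43, 58, 125, 102, 54, 78, 119, 140, 147], [44, 41, 97, 122, 121, 116, 128, 148, 148], [60, 57, 72, 97, 121, 138, 146, 153, 146]]
bench [[143, 148, 149, 145, 147, 145, 144, 150, 149], [147, 145, 145, 146, 148, 148, 147, 146, 147], [146, 143, 143, 145, 146, 149, 147, 144, 147], [144, 144, 145, 147, 146, 145, 145, 146, 146], [140, 145, 146, 145, 147, 145, 146, 146, 147], [143, 145, 144, 147, 146, 147, 147, 148, 145], [147, 146, 145, 149, 146, 144, 145, 150, 147]]
tray [[149, 147, 148, 150, 150, 145, 146, 136, 78], [150, 147, 146, 147, 150, 148, 146, 149, 143], [148, 150, 149, 148, 149, 149, 149, 148, 144], [148, 148, 147, 152, 147, 145, 148, 146, 148], [150, 148, 149, 149, 148, 149, 148, 147, 148], [148, 149, 148, 149, 150, 149, 151, 147, 150], [148, 149, 147, 148, 148, 148, 149, 149, 150]]
```

View pics/crop.png

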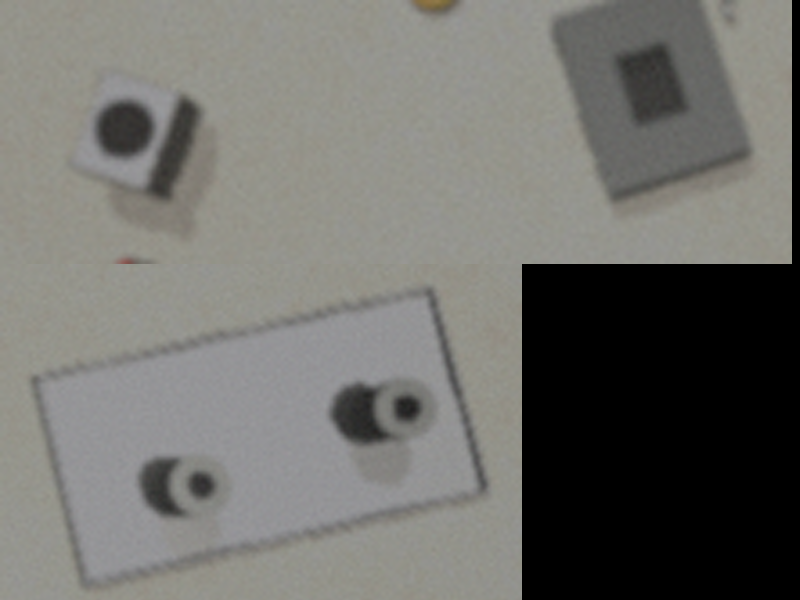

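The crop shows the white reader with window at (168,219), long side running roughly up–down and tilted. The socket hole is at (288,209), and the cartridges' stubs are at (401,266) and (457,244).

```bash
cat >> m.py <<'E'
print("----")
def show(n,c,z):
    (x,y),(w,h),a=rect(c,z); print(n,"c",round(x,1),round(y,1),"size",round(w,1),round(h,1),"ang",round(a,1))
c,u=blob((g<85).astype(np.uint8),(168,219),8); show("window",c,.065); print(u,ray(cm,*u,.065))
hsv=cv2.cvtColor(im,cv2.COLOR_BGR2HSV)
c,u=blob(((g<80)).astype(np.uint8),(288,209),13); show("hole",c,.03); print(u,ray(cm,*u,.03))
c,u=blob(((g<118)).astype(np.uint8),(288,210),27); show("socket",c,.03)
for p in((401,266),(457,244)):
    c,u=blob((g<90).astype(np.uint8),p,5); show("stub",c,.089); print(u,ray(cm,*u,.089))
# reader top corners, socket corners, tray from crop
for n,pts,s,o,z in(("readertop",[(105,72),(70,160),(155,190),(188,95)],4.4,(140,190),.065),("tray",[(35,378),(432,290),(485,490),(85,583)],3.6,(345,205-264/3.6),.012)):
    P=[ray(cm,o[0]+a/s,o[1]+b/s,z)[:2]*1000 for a,b in pts]; print(n,np.round(P).tolist(),np.round(np.mean(P,0)),[round(float(np.degrees(np.arctan2(*(P[i]-P[(i+1)%4])[::-1]))),1) for i in range(4)])
# scene
cm=eyes.camera_model("scene"); im=cv2.imread("pics/scene0.png"); g=cv2.cvtColor(im,cv2.COLOR_BGR2GRAY)
for n,p,r,z in(("window",(374,236),8,.065),("hole",(262,226),9,.03),("stub",(139,151),5,.089),("stub",(190,149),5,.089)):
    c,u=blob((g<80).astype(np.uint8),p,r); print("scene",n,u,ray(cm,*u,z)*1000, cv2.contourArea(c))
cm=eyes.camera_model("wrist");R,t=np.array(cm["R"]),np.array(cm["t"]);print("wrist",-R.T@t,R.round(2).tolist(),np.array(cm["intrinsics"]).round(1).tolist())
E
python3 m.py | sed 1,/----/d
```

```text
window c 577.1 287.6 size 26.0 25.2 ang 44.5
(167.91414141414143, 218.77946127946126) [0.57755683 0.28774249 0.065     ]
hole c 600.0 18.1 size 37.8 27.9 ang 16.9
(287.5982142857143, 208.50595238095238) [0.6002302  0.01794973 0.03      ]
socket c 596.8 18.2 size 104.0 80.1 ang 16.8
stub c 460.0 -224.5 size 10.8 13.0 ang 87.2
(400.5, 266.0) [ 0.45995386 -0.22447684  0.089     ]
stub c 504.0 -351.1 size 15.2 15.5 ang 86.3
(457.5945945945946, 244.7027027027027) [ 0.50354937 -0.35123908  0.089     ]
readertop [[606.0, 297.0], [561.0, 315.0], [545.0, 271.0], [593.0, 254.0]] [576. 284.] [-21.1, 69.4, 161.2, -106.8]
tray [[533.0, -138.0], [585.0, -399.0], [454.0, -425.0], [400.0, -165.0]] [ 493. -282.] [101.3, 11.0, -78.3, -168.5]
scene window (373.737984496124, 235.43410852713177) [575.59234442 285.33258778  65.        ] 107.5
scene hole (261.5, 225.5) [599.48198924  14.89669231  30.        ] 289.0
scene stub (138.42165242165242, 151.72649572649573) [ 504.94382401 -349.42070742   89.        ] 58.5
scene stub (189.46376811594203, 149.7826086956522) [ 461.01939843 -224.4561084    89.        ] 57.5
wrist [0.16527083 0.55608084 0.37238045] [[0.41, 0.91, -0.0], [0.87, -0.39, 0.29], [0.27, -0.12, -0.96]] [[347.3, 0.0, 279.1], [0.0, 347.3, 211.9], [0.0, 0.0, 1.0]]
```

Emit:
drive_tool([
  {"linear":[345,-238,-40],"twist":4,"claw":1},
  {"linear":[345,-238,-40],"twist":4,"claw":1},
  {"linear":[345,-238,-40],"twist":4,"claw":1},
  {"linear":[345,-238,-40],"twist":4,"claw":1},
  {"linear":[345,-238,-40],"twist":4,"claw":1},
  {"linear":[345,-238,-40],"twist":4,"claw":1},
  {"linear":[345,-238,-40],"twist":4,"claw":1},
  {"linear":[345,-238,-40],"twist":4,"claw":1},
  {"linear":[345,-238,-40],"twist":4,"claw":1},
  {"linear":[345,-238,-40],"twist":4,"claw":1},
  {"linear":[345,-238,-40],"twist":4,"claw":1},
  {"linear":[345,-238,-40],"twist":4,"claw":1},
], squeeze=40)

```text
clock: 1.1
position: [0.5795, 0.2857, 0.2008]
ee_rot: [-0.001, 0.175, 0.985, -0.001]
contact_force: [0.1, 0.7, 0.0]
width: 0.0851
gripper_force: 0.0
```

Emit:
drive_tool([
  {"linear":[0,0,0],"twist":0,"claw":1},
  {"linear":[0,0,0],"twist":0,"claw":1},
  {"linear":[0,0,0],"twist":0,"claw":1},
])

```text
clock: 1.35
position: [0.5763, 0.289, 0.2027]
ee_rot: [-0.0, 0.172, 0.985, 0.0]
contact_force: [-0.8, 0.3, 0.8]
width: 0.0848
gripper_force: 0.0
```

Run:
```python
from h import *
s=sensors.get_state();print(s["position"],s["ee_rot"],s["qpos"].round(2))
cm,im=grab("wrist");cv2.imwrite("pics/w1.png",im)
R,t=np.array(cm["R"]),np.array(cm["t"]);print(-R.T@t,proj(cm,[.577,.2875,.065]),proj(cm,s["position"]))
```

```text
[0.57633227 0.28903163 0.20265048] [-2.22396366e-04  1.71665822e-01  9.85155196e-01  1.88969605e-04] [ 0.36  0.4   1.41  0.    1.33 -0.87]
[0.50700705 0.31447447 0.33351071] [276.89419624 203.09182238] [277.91642319 288.1257968 ]
```

View pics/w1.png

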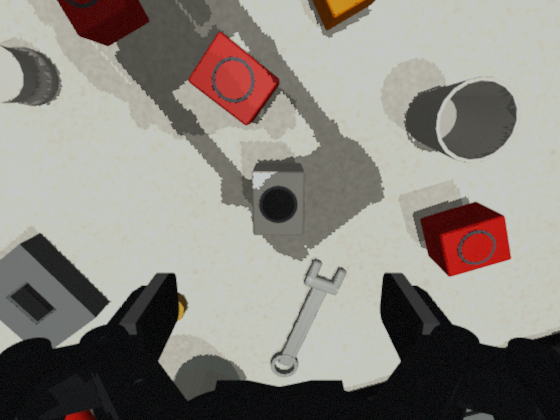

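The wrist view shows the reader aligned with the fingers, its window at (278,204). The socket hole is visible at (32,303).

```bash
cat >> h.py <<'E'
def blob(mask,c,r):
    m=np.zeros_like(mask); x,y=c; m[y-r:y+r,x-r:x+r]=mask[y-r:y+r,x-r:x+r]
    cs,_=cv2.findContours(m,cv2.RETR_EXTERNAL,cv2.CHAIN_APPROX_NONE)
    c=max(cs,key=cv2.contourArea); M=cv2.moments(c); return c,np.array((M['m10'],M['m01']))/M['m00']
def rect(cm,c,z):
    return cv2.minAreaRect(np.array([ray(cm,u,v,z)[:2]*1000 for u,v in c[:,0,:]],np.float32))
E
python3 - <<'E'
from h import *
cm=eyes.camera_model("wrist");im=cv2.imread("pics/w1.png");g=cv2.cvtColor(im,cv2.COLOR_BGR2GRAY)
s=sensors.get_state()["position"]*1000
c,u=blob((g<55).astype(np.uint8),(278,204),22);print(u,ray(cm,*u,.065)*1000,rect(cm,c,.065),s)
c,u=blob((g<55).astype(np.uint8),(32,303),25);print(u,ray(cm,*u,.03)*1000,rect(cm,c,.03))
hsv=cv2.cvtColor(im,cv2.COLOR_BGR2HSV)
print(g[204,240:316:4],g[165:245:4,300], g[165:245:4,262])
m=((g>100)&(g<150)&(hsv[...,1]<30)).astype(np.uint8); 
for v in (185,195,205,215,225):
    row=g[v].astype(int); print(v,[u for u in range(240,316) if abs(row[u+1]-row[u-1])>25])
E
```

```text
[277.80421941 204.01333333] [578.17956191 287.93361492  65.        ] ((578.24072265625, 287.88348388671875), (29.634525299072266, 29.033863067626953), 24.701950073242188) [576.46556076 289.01099379 202.73951549]
[ 31.96532056 301.85831622] [599.6676796   20.43830088  30.        ] ((599.9793090820312, 20.446483612060547), (34.91219711303711, 24.86241912841797), 16.891950607299805)
[110 112 112  82 116  42  23  16  21  21  18  17  14  20  45 120  94 113
 110] [ 66  68 114 119 120 122 120 120 119 119 119 119 118 118 118 120 119 116
 116 116] [ 69  73 195 198 197 161 117  94  42  26  32  35  54 116 116 116 117 117
 172 195]
185 [241, 251, 252, 253, 261, 262, 263, 264]
195 [243, 253, 260, 261, 262, 293, 294, 295]
205 [241, 242, 251, 253, 258, 259, 260, 296, 297, 298]
215 [251, 252, 262, 263, 292, 293, 294]
225 [252, 253]
```

Emit:
drive_tool([
  {"linear":[0,0,-40],"twist":0,"claw":1},
  {"linear":[0,0,-80],"twist":0,"claw":1},
  {"linear":[0,0,-110],"twist":0,"claw":1},
  {"linear":[0,0,-140],"twist":0,"claw":1},
  {"linear":[0,0,-155],"twist":0,"claw":1},
  {"linear":[0,0,-164],"twist":0,"claw":1},
  {"linear":[0,0,-164],"twist":0,"claw":1},
  {"linear":[0,0,-164],"twist":0,"claw":0.4},
  {"linear":[0,0,-164],"twist":0,"claw":0.2},
  {"linear":[0,0,-164],"twist":0,"claw":0},
  {"linear":[0,0,-164],"twist":0,"claw":0},
  {"linear":[0,0,-164],"twist":0,"claw":0},
], squeeze=40)

```text
clock: 2.4
position: [0.5787, 0.2881, 0.0401]
ee_rot: [0.001, 0.173, 0.985, 0.001]
contact_force: [0.2, -0.9, 6.0]
width: 0.0413
gripper_force: 42.1
```

Emit:
drive_tool([
  {"linear":[0,0,0],"twist":0,"claw":0},
  {"linear":[0,0,0],"twist":0,"claw":0},
  {"linear":[0,0,0],"twist":0,"claw":0},
  {"linear":[0,0,0],"twist":0,"claw":0},
])

```text
clock: 2.73
position: [0.5787, 0.2881, 0.0401]
ee_rot: [0.001, 0.173, 0.985, 0.001]
contact_force: [-1.1, -1.2, 6.9]
width: 0.0416
gripper_force: 42.2
```

Emit:
drive_tool([
  {"linear":[0,0,30],"twist":0,"claw":0},
  {"linear":[0,0,65],"twist":0,"claw":0},
  {"linear":[10,-30,90],"twist":5,"claw":0},
  {"linear":[20,-60,110],"twist":10,"claw":0},
  {"linear":[31,-95,130],"twist":15,"claw":0},
  {"linear":[42,-130,150],"twist":20,"claw":0},
  {"linear":[53,-165,160],"twist":25,"claw":0},
  {"linear":[63,-195,160],"twist":31,"claw":0},
  {"linear":[73,-225,160],"twist":37,"claw":0},
  {"linear":[83,-250,160],"twist":37,"claw":0},
  {"linear":[83,-250,160],"twist":37,"claw":0},
  {"linear":[83,-250,160],"twist":37,"claw":0},
])

```text
clock: 3.73
position: [0.6609, 0.0361, 0.1978]
ee_rot: [-0.0, -0.147, 0.989, 0.0]
contact_force: [0.9, 0.2, -2.5]
width: 0.0415
gripper_force: 41.5
```

Emit:
drive_tool([
  {"linear":[0,0,0],"twist":0,"claw":0},
  {"linear":[0,0,0],"twist":0,"claw":0},
  {"linear":[0,0,0],"twist":0,"claw":0},
  {"linear":[0,0,0],"twist":0,"claw":0},
])

```text
clock: 4.07
position: [0.6604, 0.039, 0.1984]
ee_rot: [-0.0, -0.15, 0.989, 0.0]
contact_force: [0.4, -0.0, -2.1]
width: 0.0414
gripper_force: 41.5
```

Run:
```python
from h import *
s=sensors.get_state();print(s["position"]*1000,s["ee_rot"],s["qpos"].round(2),s["contact_force"],s["width"])
cm,im=grab("wrist");cv2.imwrite("pics/w2.png",im);g=cv2.cvtColor(im,cv2.COLOR_BGR2GRAY)
p=proj(cm,[.6,.018,.03]);print(p)
c,u=blob((g<55).astype(np.uint8),tuple(p.astype(int)),32);print(u,ray(cm,*u,.03)*1000,rect(cm,c,.03))
w=np.array([s["position"][0],s["position"][1],s["position"][2]+.025]);print("window exp",proj(cm,w))
```

```text
[660.44802533  38.95286498 198.39285777] [-5.00849088e-05 -1.49549220e-01  9.88754270e-01  1.44622930e-04] [-0.05  0.43  1.38  0.    1.33 -1.92] [ 0.42323451 -0.04659495 -2.06751201] 0.04137883559699273
[276.63709025 117.56055644]
[283.72435897 116.7933635 ] [597.67192412  23.44920303  30.        ] ((598.2457885742188, 22.995779037475586), (51.05973434448242, 34.92573928833008), 16.341400146484375)
window exp [279.68477988 323.43563953]
```

View pics/w2.png

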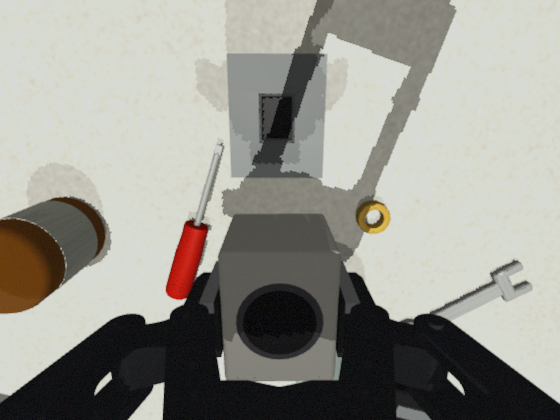

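The reader is held upright with its window at (280,322). The hole spans (260,93)–(295,142), centre about (277,118), and a shadow crosses it. I'll refine both from the edges.

Run:
```python
from h import *
cm=eyes.camera_model("wrist");im=cv2.imread("pics/w2.png");g=cv2.cvtColor(im,cv2.COLOR_BGR2GRAY)
s=sensors.get_state()["position"]
c,u=blob((g<28).astype(np.uint8),(280,322),44);e=cv2.fitEllipse(c);print("win",e,ray(cm,*e[0],s[2]+.025)*1000-s*1000)
for v in(100,105,110,115):print(v,g[v,252:302].tolist())
for u in(264,268,285,290):print(u,g[85:150,u].tolist())
```

```text
win ((279.24005126953125, 321.71142578125), (62.667110443115234, 72.97113800048828), 88.94340515136719) [-0.63012121 -0.39807034 25.        ]
100 [147, 147, 148, 148, 148, 147, 131, 96, 83, 66, 58, 75, 75, 76, 75, 78, 77, 75, 79, 78, 76, 74, 78, 75, 77, 75, 67, 42, 16, 13, 14, 21, 17, 13, 20, 11, 10, 14, 15, 27, 41, 47, 49, 49, 49, 54, 54, 53, 54, 52]
105 [146, 146, 147, 145, 147, 146, 132, 99, 85, 62, 28, 51, 76, 77, 75, 77, 75, 77, 77, 77, 77, 79, 77, 74, 78, 61, 18, 14, 18, 17, 18, 15, 17, 12, 19, 9, 16, 22, 19, 25, 40, 46, 49, 48, 52, 54, 52, 50, 109, 145]
110 [146, 145, 146, 147, 147, 147, 126, 75, 78, 64, 43, 49, 64, 76, 74, 73, 76, 76, 74, 74, 76, 75, 76, 66, 39, 16, 8, 13, 17, 18, 16, 13, 14, 10, 12, 10, 16, 12, 15, 19, 37, 44, 48, 48, 53, 52, 52, 109, 144, 145]
115 [146, 146, 144, 145, 145, 145, 132, 101, 86, 65, 31, 52, 74, 74, 75, 74, 74, 73, 72, 74, 73, 74, 57, 17, 20, 14, 10, 19, 14, 10, 22, 14, 15, 16, 19, 19, 15, 5, 13, 29, 45, 45, 49, 53, 51, 108, 143, 144, 143, 144]
264 [146, 145, 143, 146, 146, 144, 144, 146, 110, 81, 82, 52, 16, 49, 70, 75, 78, 76, 62, 66, 76, 77, 
[... 282 characters left out ...]
75, 76, 75, 74, 74, 76, 74, 74, 72, 74, 74, 72, 75, 75, 74, 75, 73, 72, 71, 70, 70, 69, 69, 69, 43, 12, 9, 18, 14, 35, 42, 43, 48, 49, 50, 50, 47, 50, 51, 52, 49]
285 [53, 52, 55, 51, 53, 52, 51, 51, 48, 44, 46, 38, 16, 15, 15, 13, 19, 16, 14, 13, 12, 11, 19, 19, 20, 10, 19, 15, 15, 14, 16, 13, 15, 13, 21, 16, 18, 9, 9, 16, 13, 17, 11, 16, 8, 11, 12, 10, 11, 12, 18, 16, 16, 29, 38, 44, 44, 50, 50, 51, 87, 104, 102, 127, 138]
290 [50, 54, 49, 51, 51, 52, 53, 53, 48, 45, 45, 36, 23, 14, 11, 15, 13, 21, 10, 13, 19, 18, 11, 12, 16, 15, 14, 13, 11, 13, 13, 16, 18, 14, 19, 18, 10, 14, 17, 6, 15, 16, 13, 13, 39, 44, 44, 58, 65, 64, 64, 62, 64, 55, 50, 72, 93, 104, 131, 139, 138, 138, 139, 140, 137]
```

Emit:
drive_tool([
  {"linear":[-30,-10,0],"twist":0,"claw":0},
  {"linear":[-60,-21,0],"twist":0,"claw":0},
  {"linear":[-60,-21,-30],"twist":0,"claw":0},
  {"linear":[-60,-21,-60],"twist":0,"claw":0},
  {"linear":[-60,-21,-90],"twist":0,"claw":0},
  {"linear":[-60,-21,-110],"twist":0,"claw":0},
  {"linear":[-60,-21,-118],"twist":0,"claw":0},
  {"linear":[-60,-21,-118],"twist":0,"claw":0},
  {"linear":[-60,-21,-118],"twist":0,"claw":0},
  {"linear":[-60,-21,-118],"twist":0,"claw":0},
  {"linear":[-60,-21,-118],"twist":0,"claw":0},
])

```text
clock: 5.03
position: [0.6022, 0.0168, 0.0821]
ee_rot: [0.002, -0.149, 0.989, -0.0]
contact_force: [-0.5, -0.3, -2.7]
width: 0.0418
gripper_force: 41.6
```

Run:
```python
from h import *
s=sensors.get_state();print(s["position"]*1000,s["ee_rot"],s["contact_force"])
cm,im=grab("wrist");cv2.imwrite("pics/w3.png",im)
cs,sc=grab("scene");p=proj(cs,[.6,.018,.05]).astype(int)
o=cv2.resize(sc[p[1]-60:p[1]+50,p[0]-60:p[0]+60],None,fx=4.5,fy=4.5,interpolation=cv2.INTER_CUBIC);cv2.imwrite("pics/s3.png",o)
```

```text
[602.24920182  16.79379094  82.14000701] [ 1.78427138e-03 -1.48913768e-01  9.88848504e-01 -3.76692776e-04] [-0.4629097  -0.25378422 -2.72053245]
```

View pics/w3.png

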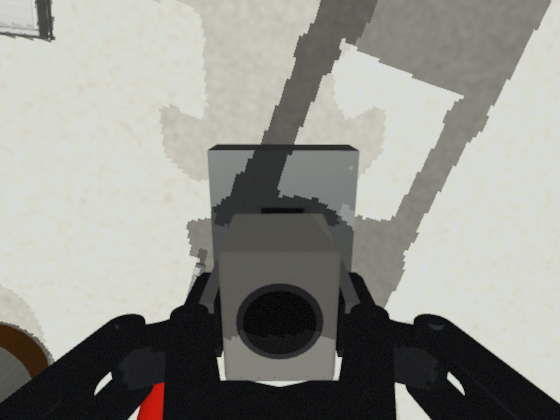

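The wrist view shows the reader just above the socket. The visible far edge of the hole is at u 261–304, v≈210, about 4 px right of the reader's centreline.

Run:
```python
from h import *
s=sensors.get_state();p=s["position"]*1000
cm=eyes.camera_model("wrist");g=cv2.cvtColor(cv2.imread("pics/w3.png"),cv2.COLOR_BGR2GRAY)
for u in(270,275,280,285,290,295):print(u,g[198:216,u].tolist())
print(g[211,250:318].tolist()); print(g[160,200:216].tolist(),g[160,350:366].tolist(),g[140:156,320].tolist())
a=np.radians(16.9);ex=np.array([np.cos(a),np.sin(a)]);print("far edge outer at",ray(cm,282.5,208,.03)*1000,p)
for h in([600.3,17.7],):
    for d in(18,20,50): print(d,proj(cm,[*(np.array(h)-d*ex)/1000,.03]))
```

```text
270 [48, 49, 49, 50, 48, 47, 47, 47, 45, 35, 23, 6, 13, 15, 9, 38, 70, 78]
275 [51, 49, 49, 48, 48, 49, 45, 44, 43, 34, 20, 11, 17, 14, 13, 46, 71, 78]
280 [49, 49, 46, 49, 48, 49, 49, 48, 44, 38, 18, 15, 8, 15, 8, 50, 70, 76]
285 [48, 49, 49, 50, 48, 47, 47, 47, 44, 39, 27, 14, 10, 5, 11, 49, 73, 78]
290 [49, 49, 49, 48, 48, 47, 49, 46, 44, 38, 23, 10, 14, 9, 13, 50, 75, 77]
295 [49, 50, 47, 48, 51, 48, 50, 46, 44, 38, 23, 13, 13, 9, 14, 52, 71, 77]
[47, 48, 48, 49, 50, 48, 46, 44, 48, 45, 39, 31, 15, 14, 13, 12, 2, 13, 15, 13, 15, 16, 13, 14, 11, 14, 12, 7, 12, 14, 15, 10, 10, 10, 10, 5, 17, 7, 12, 16, 9, 19, 11, 15, 16, 9, 14, 11, 13, 12, 6, 14, 13, 25, 35, 41, 38, 45, 42, 46, 48, 49, 45, 48, 48, 47, 50, 50]
[190, 190, 188, 188, 190, 191, 192, 177, 141, 134, 135, 135, 133, 134, 135, 134] [131, 130, 130, 130, 130, 129, 128, 128, 156, 187, 199, 198, 198, 199, 199, 200] [195, 196, 197, 197, 147, 44, 45, 46, 42, 44, 96, 125, 132, 132, 132, 131]
far edge outer at [582.35504366  12.48659905  30.        ] [601.77115654  16.78187672  81.77450673]
18 [282.0759233  209.19621862]
20 [282.09733434 205.69496465]
50 [282.43531867 150.42585783]
```

Emit:
drive_tool([
  {"linear":[-1.2,1.5,0],"twist":0,"claw":0},
  {"linear":[-1.2,1.5,-4],"twist":0,"claw":0},
  {"linear":[-1.2,1.5,-8],"twist":0,"claw":0},
  {"linear":[-1.2,1.5,-11],"twist":0,"claw":0},
  {"linear":[-1.2,1.5,-14],"twist":0,"claw":0},
  {"linear":[-1.2,1.5,-17],"twist":0,"claw":0},
])

```text
clock: 5.63
position: [0.5998, 0.0183, 0.0629]
ee_rot: [0.0, -0.149, 0.989, 0.0]
contact_force: [1.1, -0.1, -2.1]
width: 0.0417
gripper_force: 41.9
```

Emit:
drive_tool([
  {"linear":[0,0,-4],"twist":0,"claw":0},
  {"linear":[0,0,-8],"twist":0,"claw":0},
  {"linear":[0,0,-12],"twist":0,"claw":0},
  {"linear":[0,0,-14],"twist":0,"claw":0},
  {"linear":[0,0,-15],"twist":0,"claw":0},
  {"linear":[0,0,-15],"twist":0,"claw":0},
  {"linear":[0,0,-15],"twist":0,"claw":0},
])

```text
clock: 6.22
position: [0.5998, 0.0182, 0.0501]
ee_rot: [0.0, -0.149, 0.989, -0.0]
contact_force: [-2.7, -0.4, 9.4]
width: 0.0415
gripper_force: 43.0
```

Emit:
drive_tool([
  {"linear":[0,0,0],"twist":0,"claw":0.7},
  {"linear":[0,0,0],"twist":0,"claw":0.8},
  {"linear":[0,0,0],"twist":0,"claw":0.8},
  {"linear":[0,0,0],"twist":0,"claw":0.8},
  {"linear":[0,0,20],"twist":0,"claw":0.8},
  {"linear":[0,0,50],"twist":0,"claw":0.8},
  {"linear":[0,0,90],"twist":0,"claw":1},
  {"linear":[0,0,130],"twist":0,"claw":1},
  {"linear":[0,0,150],"twist":0,"claw":1},
  {"linear":[0,0,150],"twist":0,"claw":1},
  {"linear":[0,0,150],"twist":0,"claw":1},
])

```text
clock: 7.13
position: [0.6002, 0.0183, 0.1996]
ee_rot: [0.001, -0.149, 0.989, -0.0]
contact_force: [-0.4, 0.7, -0.6]
width: 0.0854
gripper_force: 0.0
```

Run:
```python
from h import *
s=sensors.get_state();print(s["position"]*1000,s["contact_force"],s["qpos"].round(2))
cm,im=grab("wrist");cv2.imwrite("pics/w4.png",im);g=cv2.cvtColor(im,cv2.COLOR_BGR2GRAY)
p=proj(cm,[.6,.018,.075]);print(p)
c,u=blob((g<40).astype(np.uint8),tuple(p.astype(int)),30);e=cv2.fitEllipse(c);print(e,ray(cm,*e[0],.075)*1000)
```

```text
[600.21758158  18.26163876 199.56647396] [-0.37691549  0.73626998 -0.55006546] [-0.09  0.34  1.52  0.    1.28 -1.96]
[279.28752671 205.27661169]
((278.8843994140625, 204.27005004882812), (33.86835861206055, 34.713706970214844), 85.51485443115234) [599.32533108  17.47018824  75.        ]
```

View pics/w4.png

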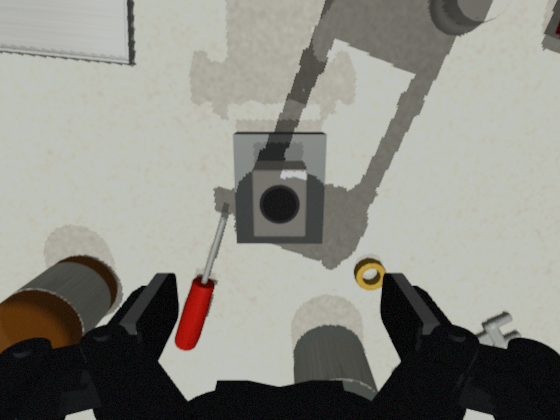

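The reader sits home with its window at (279,204), which is (599.4,17.7) mm. Next, over to the nearer cartridge.

Emit:
drive_tool([
  {"linear":[-14,-24,0],"twist":-6,"claw":1},
  {"linear":[-28,-48,0],"twist":-12,"claw":1},
  {"linear":[-45,-78,0],"twist":-18,"claw":1},
  {"linear":[-62,-108,0],"twist":-24,"claw":1},
  {"linear":[-80,-138,0],"twist":-30,"claw":1},
  {"linear":[-97,-168,0],"twist":-36,"claw":1},
  {"linear":[-114,-198,0],"twist":-42,"claw":1},
  {"linear":[-130,-225,0],"twist":-48,"claw":1},
  {"linear":[-140,-243,0],"twist":-54,"claw":1},
  {"linear":[-140,-243,0],"twist":-60,"claw":1},
  {"linear":[-140,-243,0],"twist":-60,"claw":1},
  {"linear":[-140,-243,0],"twist":-60,"claw":1},
], squeeze=60)

```text
clock: 8.18
position: [0.4586, -0.2242, 0.1966]
ee_rot: [-0.002, 0.365, 0.931, 0.001]
contact_force: [0.7, -0.3, 0.6]
width: 0.0857
gripper_force: 0.0
```

Emit:
drive_tool([
  {"linear":[0,0,0],"twist":0,"claw":1},
  {"linear":[0,0,0],"twist":0,"claw":1},
])

```text
clock: 8.35
position: [0.4596, -0.2239, 0.1976]
ee_rot: [-0.001, 0.364, 0.931, 0.0]
contact_force: [0.4, 0.0, 0.1]
width: 0.0853
gripper_force: 0.0
```

Run:
```python
from h import *
s=sensors.get_state();print(s["position"]*1000,s["ee_rot"],s["contact_force"],s["qpos"].round(2))
cm,im=grab("wrist");cv2.imwrite("pics/w5.png",im);g=cv2.cvtColor(im,cv2.COLOR_BGR2GRAY)
for P in([.460,-.2245,.089],[.504,-.350,.089]):
    p=proj(cm,P);print(p)
    try:
        c,u=blob((g<60).astype(np.uint8),tuple(p.astype(int)),18);print(u,cv2.contourArea(c),ray(cm,*u,.089)*1000)
    except Exception as e: print(e)
```

```text
[ 459.61684144 -223.86390812  197.59537785] [-7.05930956e-04  3.64301785e-01  9.31280641e-01  2.81880596e-04] [0.40443758 0.0210515  0.08380058] [-0.59  0.21  1.71  0.    1.22 -1.41]
[277.58184791 213.86420201]
[277.13306808 213.1954023 ] 377.0 [ 459.40896569 -224.39392013   89.        ]
[201.97848638 350.42906889]
[201.4996801  349.37364044] 260.5 [ 503.02140338 -349.53888462   89.        ]
```

View pics/w5.png

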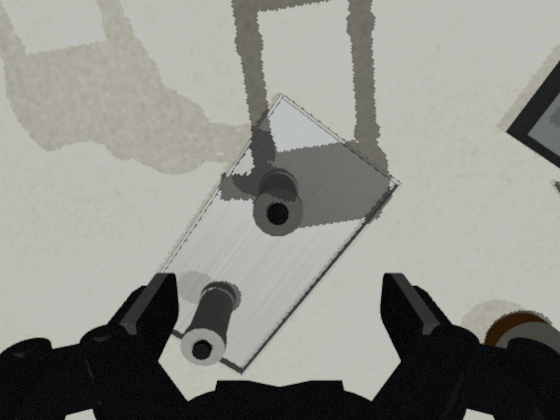

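The cartridges' stubs are at (277,213) and (201,349) in the wrist view, centred and clear of the fingers.

Emit:
drive_tool([
  {"linear":[0,-0.5,-35],"twist":0,"claw":1},
  {"linear":[0,-0.5,-70],"twist":0,"claw":1},
  {"linear":[0,-0.5,-105],"twist":0,"claw":1},
  {"linear":[0,-0.5,-130],"twist":0,"claw":1},
  {"linear":[0,-0.5,-148],"twist":0,"claw":1},
  {"linear":[0,-0.5,-156],"twist":0,"claw":1},
  {"linear":[0,-0.5,-156],"twist":0,"claw":0.5},
  {"linear":[0,-0.5,-156],"twist":0,"claw":0.3},
  {"linear":[0,-0.5,-156],"twist":0,"claw":0.1},
  {"linear":[0,-0.5,-156],"twist":0,"claw":0},
  {"linear":[0,-0.5,-156],"twist":0,"claw":0},
  {"linear":[0,-0.5,-156],"twist":0,"claw":0},
], squeeze=60)

```text
clock: 9.4
position: [0.4604, -0.226, 0.0438]
ee_rot: [0.001, 0.365, 0.931, -0.0]
contact_force: [-1.3, -0.8, 5.6]
width: 0.0334
gripper_force: 61.5
```

Emit:
drive_tool([
  {"linear":[0,0,0],"twist":0,"claw":0},
  {"linear":[0,0,0],"twist":0,"claw":0},
  {"linear":[0,0,0],"twist":0,"claw":0},
])

```text
clock: 9.65
position: [0.4604, -0.226, 0.0437]
ee_rot: [0.001, 0.365, 0.931, -0.0]
contact_force: [-0.9, -1.1, 6.0]
width: 0.0333
gripper_force: 61.5
```

Gripped on the body (33 mm opening). Lift 75 mm and feel the weight.

Emit:
drive_tool([
  {"linear":[0,0,15],"twist":0,"claw":0},
  {"linear":[0,0,35],"twist":0,"claw":0},
  {"linear":[0,0,55],"twist":0,"claw":0},
  {"linear":[0,0,70],"twist":0,"claw":0},
  {"linear":[0,0,75],"twist":0,"claw":0},
  {"linear":[0,0,75],"twist":0,"claw":0},
  {"linear":[0,0,75],"twist":0,"claw":0},
  {"linear":[0,0,75],"twist":0,"claw":0},
  {"linear":[0,0,75],"twist":0,"claw":0},
  {"linear":[0,0,75],"twist":0,"claw":0},
  {"linear":[0,0,75],"twist":0,"claw":0},
  {"linear":[0,0,75],"twist":0,"claw":0},
])

```text
clock: 10.65
position: [0.4594, -0.2251, 0.1169]
ee_rot: [-0.0, 0.366, 0.931, 0.0]
contact_force: [0.5, 0.1, -5.5]
width: 0.0333
gripper_force: 63.0
```

Emit:
drive_tool([
  {"linear":[0,0,0],"twist":0,"claw":0},
  {"linear":[0,0,0],"twist":0,"claw":0},
])

```text
clock: 10.82
position: [0.4596, -0.2252, 0.1172]
ee_rot: [-0.0, 0.366, 0.931, 0.0]
contact_force: [0.5, -0.4, -4.1]
width: 0.0334
gripper_force: 63.0
```

Emit:
drive_tool([
  {"linear":[0,0,0],"twist":0,"claw":0},
  {"linear":[0,0,0],"twist":0,"claw":0},
])

```text
clock: 10.98
position: [0.4596, -0.2252, 0.1173]
ee_rot: [0.0, 0.366, 0.931, 0.0]
contact_force: [0.1, -0.2, -4.2]
width: 0.0332
gripper_force: 63.0
```

A feels about 4.3 N. I'll set it back and weigh the other.

Emit:
drive_tool([
  {"linear":[0,0,-20],"twist":0,"claw":0},
  {"linear":[0,0,-45],"twist":0,"claw":0},
  {"linear":[0,0,-60],"twist":0,"claw":0},
  {"linear":[0,0,-68],"twist":0,"claw":0},
  {"linear":[0,0,-72],"twist":0,"claw":0},
  {"linear":[0,0,-74],"twist":0,"claw":0},
  {"linear":[0,0,-75],"twist":0,"claw":0},
  {"linear":[0,0,-75],"twist":0,"claw":0},
  {"linear":[0,0,-75],"twist":0,"claw":0},
])

```text
clock: 11.73
position: [0.4593, -0.225, 0.0438]
ee_rot: [-0.0, 0.365, 0.931, 0.0]
contact_force: [-4.3, 2.2, 5.9]
width: 0.0329
gripper_force: 63.0
```

Emit:
drive_tool([
  {"linear":[0,0,0],"twist":0,"claw":0.45},
  {"linear":[0,0,0],"twist":0,"claw":0.6},
  {"linear":[0,0,0],"twist":0,"claw":0.8},
  {"linear":[0,0,0],"twist":0,"claw":1},
  {"linear":[0,0,0],"twist":0,"claw":1},
  {"linear":[0,0,0],"twist":0,"claw":1},
  {"linear":[0,0,20],"twist":0,"claw":1},
  {"linear":[0,0,50],"twist":0,"claw":1},
  {"linear":[0,0,90],"twist":0,"claw":1},
  {"linear":[0,0,120],"twist":0,"claw":1},
  {"linear":[0,0,130],"twist":0,"claw":1},
  {"linear":[0,0,130],"twist":0,"claw":1},
])

```text
clock: 12.73
position: [0.4614, -0.2263, 0.1753]
ee_rot: [0.003, 0.366, 0.931, -0.001]
contact_force: [-0.0, 0.4, -0.3]
width: 0.0856
gripper_force: 0.0
```

Emit:
drive_tool([
  {"linear":[15,-42,0],"twist":0,"claw":1},
  {"linear":[30,-84,0],"twist":0,"claw":1},
  {"linear":[44,-125,0],"twist":0,"claw":1},
  {"linear":[44,-125,0],"twist":0,"claw":1},
  {"linear":[44,-125,0],"twist":0,"claw":1},
  {"linear":[44,-125,0],"twist":0,"claw":1},
])

```text
clock: 13.23
position: [0.5023, -0.3491, 0.1698]
ee_rot: [-0.003, 0.366, 0.931, 0.001]
contact_force: [-0.3, 0.2, -0.2]
width: 0.0855
gripper_force: 0.0
```

Run:
```python
from h import *
s=sensors.get_state();print(s["position"]*1000,s["ee_rot"],s["contact_force"],s["qpos"].round(2))
cm,im=grab("wrist");g=cv2.cvtColor(im,cv2.COLOR_BGR2GRAY);cv2.imwrite("pics/w6.png",im)
for P in([.4596,-.2245,.089],[.5035,-.350,.089]):
    p=proj(cm,P);print(p)
    try:
        c,u=blob((g<60).astype(np.uint8),tuple(p.astype(int)),18);print(u,cv2.contourArea(c),ray(cm,*u,.089)*1000)
    except Exception as e: print(e)
```

```text
[ 502.33392628 -349.11711968  169.79808291] [-0.00252003  0.36598469  0.93061659  0.00126964] [-0.29110749  0.20859806 -0.16810139] [-0.72  0.38  1.53  0.    1.23 -1.54]
[390.39080407  26.06742946]
[390.08505917  27.2566568 ] 676.0 [ 459.952711   -224.98402107   89.        ]
[277.89140707 228.30205816]
[275.95367468 229.20376176] 478.5 [ 503.09686084 -351.33968981   89.        ]
```

Emit:
drive_tool([
  {"linear":[0.5,-0.8,-35],"twist":0,"claw":1},
  {"linear":[0.5,-0.8,-70],"twist":0,"claw":1},
  {"linear":[0.5,-0.8,-100],"twist":0,"claw":1},
  {"linear":[0.5,-0.8,-120],"twist":0,"claw":1},
  {"linear":[0.5,-0.8,-129],"twist":0,"claw":1},
  {"linear":[0.5,-0.8,-129],"twist":0,"claw":0.5},
  {"linear":[0.5,-0.8,-129],"twist":0,"claw":0.3},
  {"linear":[0.5,-0.8,-129],"twist":0,"claw":0.1},
  {"linear":[0.5,-0.8,-129],"twist":0,"claw":0},
  {"linear":[0.5,-0.8,-129],"twist":0,"claw":0},
  {"linear":[0.5,-0.8,-129],"twist":0,"claw":0},
  {"linear":[0.5,-0.8,-129],"twist":0,"claw":0},
], squeeze=60)

```text
clock: 14.28
position: [0.5048, -0.3521, 0.0454]
ee_rot: [0.002, 0.366, 0.931, -0.001]
contact_force: [-1.4, -0.7, 5.5]
width: 0.0342
gripper_force: 58.6
```

Emit:
drive_tool([
  {"linear":[0,0,0],"twist":0,"claw":0},
  {"linear":[0,0,0],"twist":0,"claw":0},
  {"linear":[0,0,0],"twist":0,"claw":0},
])

```text
clock: 14.53
position: [0.5048, -0.3521, 0.0454]
ee_rot: [0.002, 0.366, 0.931, -0.001]
contact_force: [-1.0, -1.2, 6.3]
width: 0.0342
gripper_force: 58.6
```

Emit:
drive_tool([
  {"linear":[0,0,15],"twist":0,"claw":0},
  {"linear":[0,0,35],"twist":0,"claw":0},
  {"linear":[0,0,55],"twist":0,"claw":0},
  {"linear":[0,0,70],"twist":0,"claw":0},
  {"linear":[0,0,75],"twist":0,"claw":0},
  {"linear":[0,0,75],"twist":0,"claw":0},
  {"linear":[0,0,75],"twist":0,"claw":0},
  {"linear":[0,0,75],"twist":0,"claw":0},
  {"linear":[0,0,75],"twist":0,"claw":0},
  {"linear":[0,0,75],"twist":0,"claw":0},
  {"linear":[0,0,75],"twist":0,"claw":0},
  {"linear":[0,0,75],"twist":0,"claw":0},
])

```text
clock: 15.53
position: [0.5039, -0.3509, 0.1178]
ee_rot: [-0.0, 0.366, 0.931, 0.0]
contact_force: [0.9, 0.1, -2.2]
width: 0.0341
gripper_force: 60.5
```

Emit:
drive_tool([
  {"linear":[0,0,0],"twist":0,"claw":0},
  {"linear":[0,0,0],"twist":0,"claw":0},
])

```text
clock: 15.7
position: [0.5041, -0.351, 0.1182]
ee_rot: [-0.0, 0.366, 0.931, 0.0]
contact_force: [0.3, -0.1, -1.1]
width: 0.0346
gripper_force: 60.5
```

Emit:
drive_tool([
  {"linear":[0,0,0],"twist":0,"claw":0},
  {"linear":[0,0,0],"twist":0,"claw":0},
])

```text
clock: 15.87
position: [0.5041, -0.351, 0.1184]
ee_rot: [0.0, 0.366, 0.931, 0.0]
contact_force: [1.9, 1.0, -2.3]
width: 0.0341
gripper_force: 60.5
```

Emit:
drive_tool([
  {"linear":[0,0,0],"twist":0,"claw":0},
  {"linear":[0,0,0],"twist":0,"claw":0},
])

```text
clock: 16.03
position: [0.5041, -0.351, 0.1184]
ee_rot: [0.0, 0.366, 0.931, 0.0]
contact_force: [-0.1, 0.0, -2.2]
width: 0.0343
gripper_force: 60.5
```

B feels about 2 N, so B is the lighter and A the packed one. I'll set B down and go back to A.

Emit:
drive_tool([
  {"linear":[0,0,-20],"twist":0,"claw":0},
  {"linear":[0,0,-45],"twist":0,"claw":0},
  {"linear":[0,0,-60],"twist":0,"claw":0},
  {"linear":[0,0,-68],"twist":0,"claw":0},
  {"linear":[0,0,-72],"twist":0,"claw":0},
  {"linear":[0,0,-74],"twist":0,"claw":0},
  {"linear":[0,0,-75],"twist":0,"claw":0},
  {"linear":[0,0,-75],"twist":0,"claw":0},
  {"linear":[0,0,-75],"twist":0,"claw":0},
])

```text
clock: 16.78
position: [0.5036, -0.3507, 0.0454]
ee_rot: [-0.0, 0.365, 0.931, -0.0]
contact_force: [-4.2, 3.0, 6.3]
width: 0.0342
gripper_force: 59.8
```

Emit:
drive_tool([
  {"linear":[0,0,0],"twist":0,"claw":0.45},
  {"linear":[0,0,0],"twist":0,"claw":0.6},
  {"linear":[0,0,0],"twist":0,"claw":0.8},
  {"linear":[0,0,0],"twist":0,"claw":1},
  {"linear":[0,0,0],"twist":0,"claw":1},
  {"linear":[0,0,0],"twist":0,"claw":1},
  {"linear":[0,0,20],"twist":0,"claw":1},
  {"linear":[0,0,50],"twist":0,"claw":1},
  {"linear":[0,0,90],"twist":0,"claw":1},
  {"linear":[0,0,120],"twist":0,"claw":1},
  {"linear":[0,0,130],"twist":0,"claw":1},
  {"linear":[0,0,130],"twist":0,"claw":1},
])

```text
clock: 17.78
position: [0.5057, -0.3523, 0.1768]
ee_rot: [0.003, 0.365, 0.931, -0.001]
contact_force: [-0.3, 0.5, -0.6]
width: 0.0853
gripper_force: 0.0
```

Emit:
drive_tool([
  {"linear":[-15,42,0],"twist":0,"claw":1},
  {"linear":[-30,84,0],"twist":0,"claw":1},
  {"linear":[-44.5,126,0],"twist":0,"claw":1},
  {"linear":[-44.5,126,0],"twist":0,"claw":1},
  {"linear":[-44.5,126,0],"twist":0,"claw":1},
  {"linear":[-44.5,126,0],"twist":0,"claw":1},
])

```text
clock: 18.28
position: [0.4595, -0.2249, 0.1723]
ee_rot: [-0.0, 0.365, 0.931, -0.0]
contact_force: [-0.3, -0.0, 0.0]
width: 0.0853
gripper_force: 0.0
```

Run:
```python
from h import *
s=sensors.get_state();print(s["position"]*1000,s["contact_force"],s["qpos"].round(2))
cm,im=grab("wrist");g=cv2.cvtColor(im,cv2.COLOR_BGR2GRAY);cv2.imwrite("pics/w7.png",im)
for P in([.4596,-.2245,.089],[.5035,-.350,.089]):
    p=proj(cm,P);print(p)
    try:
        c,u=blob((g<60).astype(np.uint8),tuple(p.astype(int)),18);print(u,cv2.contourArea(c),ray(cm,*u,.089)*1000)
    except Exception as e: print(e)
```

```text
[ 459.4680282  -224.940761    172.32213659] [-0.25318433 -0.00872378  0.01086279] [-0.59  0.23  1.75 -0.    1.16 -1.41]
[278.41719282 223.96253009]
[278.34522906 218.02606935] 658.5 [ 456.58505173 -221.76375231   89.        ]
[195.79510172 371.88702214]
[195.68993506 368.84090909] 308.0 [ 501.54152351 -348.02400945   89.        ]
```

View pics/w7.png

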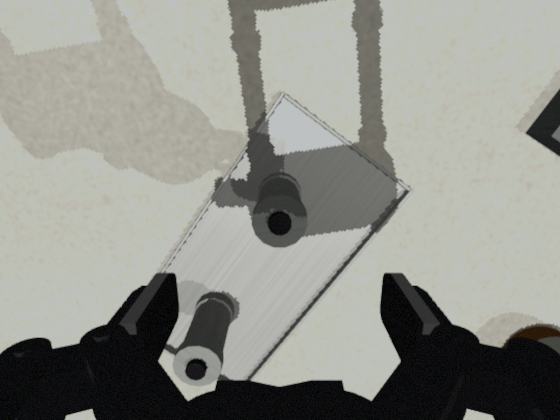

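Both cartridges stand upright, with stubs at (280,222) and (196,370), and the heavier is centred between the fingers. Descend, grip and lift.

Emit:
drive_tool([
  {"linear":[0,0,-35],"twist":0,"claw":1},
  {"linear":[0,0,-70],"twist":0,"claw":1},
  {"linear":[0,0,-100],"twist":0,"claw":1},
  {"linear":[0,0,-120],"twist":0,"claw":1},
  {"linear":[0,0,-129],"twist":0,"claw":1},
  {"linear":[0,0,-129],"twist":0,"claw":0.5},
  {"linear":[0,0,-129],"twist":0,"claw":0.3},
  {"linear":[0,0,-129],"twist":0,"claw":0.1},
  {"linear":[0,0,-129],"twist":0,"claw":0},
  {"linear":[0,0,-129],"twist":0,"claw":0},
  {"linear":[0,0,-129],"twist":0,"claw":0},
  {"linear":[0,0,-129],"twist":0,"claw":0},
], squeeze=60)

```text
clock: 19.33
position: [0.4609, -0.226, 0.046]
ee_rot: [0.002, 0.365, 0.931, -0.001]
contact_force: [0.1, -0.1, 6.5]
width: 0.0341
gripper_force: 58.8
```

Emit:
drive_tool([
  {"linear":[0,0,0],"twist":0,"claw":0},
  {"linear":[0,0,0],"twist":0,"claw":0},
  {"linear":[0,0,0],"twist":0,"claw":0},
])

```text
clock: 19.58
position: [0.4609, -0.226, 0.046]
ee_rot: [0.002, 0.365, 0.931, -0.001]
contact_force: [-0.9, -0.5, 5.6]
width: 0.0344
gripper_force: 58.8
```

Emit:
drive_tool([
  {"linear":[0,0,15],"twist":0,"claw":0},
  {"linear":[0,0,35],"twist":0,"claw":0},
  {"linear":[0,0,60],"twist":0,"claw":0},
  {"linear":[0,0,90],"twist":0,"claw":0},
  {"linear":[0,0,120],"twist":0,"claw":0},
  {"linear":[0,0,140],"twist":0,"claw":0},
  {"linear":[0,0,150],"twist":0,"claw":0},
  {"linear":[0,0,150],"twist":0,"claw":0},
  {"linear":[0,0,150],"twist":0,"claw":0},
  {"linear":[0,0,150],"twist":0,"claw":0},
  {"linear":[0,0,150],"twist":0,"claw":0},
  {"linear":[0,0,150],"twist":0,"claw":0},
])

```text
clock: 20.58
position: [0.4588, -0.2245, 0.1927]
ee_rot: [-0.002, 0.366, 0.931, 0.0]
contact_force: [0.4, 0.1, -4.0]
width: 0.0343
gripper_force: 61.0
```

Emit:
drive_tool([
  {"linear":[8,14,0],"twist":0,"claw":0},
  {"linear":[22,38,0],"twist":0,"claw":0},
  {"linear":[38,66,0],"twist":0,"claw":0},
  {"linear":[55,95,0],"twist":0,"claw":0},
  {"linear":[72,124,0],"twist":0,"claw":0},
  {"linear":[89,153,0],"twist":0,"claw":0},
  {"linear":[105,181,0],"twist":0,"claw":0},
  {"linear":[120,207,0],"twist":0,"claw":0},
  {"linear":[132,228,0],"twist":0,"claw":0},
  {"linear":[138,238,0],"twist":0,"claw":0},
  {"linear":[140,242,0],"twist":0,"claw":0},
  {"linear":[140,242,0],"twist":0,"claw":0},
])

```text
clock: 21.58
position: [0.5994, 0.0174, 0.1934]
ee_rot: [-0.001, 0.365, 0.931, -0.0]
contact_force: [-0.8, -0.3, -5.6]
width: 0.0344
gripper_force: 61.4
```

Emit:
drive_tool([
  {"linear":[0,0,-10],"twist":0,"claw":0},
  {"linear":[0,0,-20],"twist":0,"claw":0},
  {"linear":[0,0,-25],"twist":0,"claw":0},
  {"linear":[0,0,-25],"twist":0,"claw":0},
  {"linear":[0,0,-25],"twist":0,"claw":0},
  {"linear":[0,0,-25],"twist":0,"claw":0},
  {"linear":[0,0,-25],"twist":0,"claw":0},
  {"linear":[0,0,-25],"twist":0,"claw":0},
])

```text
clock: 22.25
position: [0.5999, 0.0168, 0.1699]
ee_rot: [0.001, 0.366, 0.931, 0.0]
contact_force: [0.2, -0.4, -4.0]
width: 0.0344
gripper_force: 61.4
```

Run:
```python
from h import *
s=sensors.get_state();print(s["position"]*1000,s["ee_rot"],s["contact_force"],s["qd"].round(3),s["gripper_force"])
cm,im=grab("scene");o=cv2.resize(im[60:270,90:370],(800,600),interpolation=cv2.INTER_CUBIC);cv2.imwrite("pics/s8.png",o)
```

```text
[599.90104859  16.83599012 169.87390704] [5.42759073e-04 3.65632438e-01 9.30759147e-01 1.87274472e-04] [ 0.16074529 -0.40424376 -4.00848831] [0.004 0.    0.001 0.002 0.001 0.002] 61.39543750643497
```

View pics/s8.png

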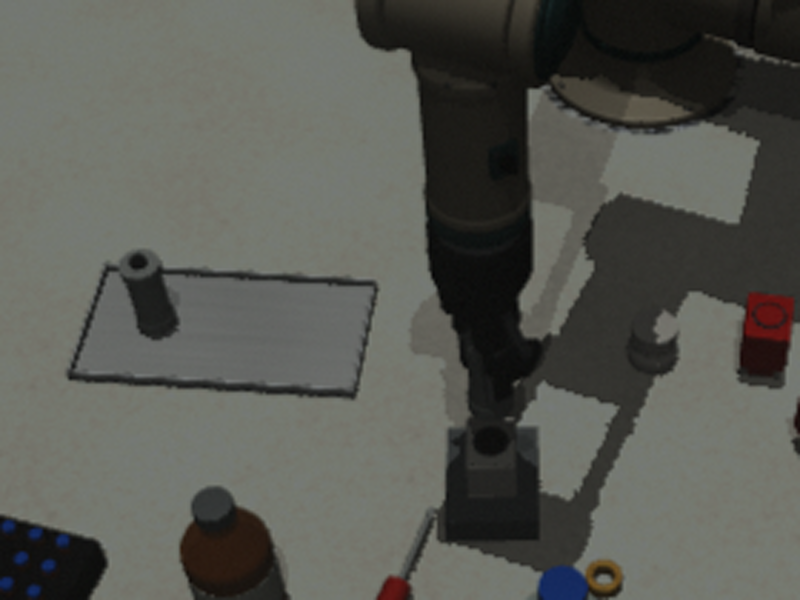

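The reader is seated in the socket with its window at (490,440) in the crop. The heavier cartridge is held still above it, and the lighter one stands upright in the tray at (150,290). Handing in.

```bash
python3 -c "
from rig import manip
print(manip.sign_off())"
```

```text
the job is handed in; nothing more can be done
None
```

I plugged the reader home in the socket, left the lighter cartridge (about 2 N) standing in the tray, and handed in holding the heavier one (about 4 N) still over the reader's window, its underside about 5 cm above it; no verdict was returned.

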